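# Check the radiation probe, then count a vial through the shield's port

### The arm

A 6-joint arm with a two-finger parallel gripper is mounted at the origin on a cart in front of the work surface, level with it; the furniture and walls round the work are solid. World frame = base frame: x ahead of the robot, y to its left, z up, the work surface at z = 0. Lengths are in mm, angles in degrees, forces in N, time in s.
With the tool pointing down it reaches from about 375 to 750 mm from the base axis. Payload 9 kg.
Tool frame: the origin (TCP) lies midway between the tips of the shut fingers; the grasp point (between the pads) lies 19 mm behind it (arm.grasp_offset is the distance from the TCP to the grasp point, in mm); z points along the fingers, y is the line along which they close (so a half turn about z gives the same grasp; the last joint's range is limited). The gripper opens to 85 mm and grips with 20 to 120 N. Pads are 22 mm wide; open, the fingers measure 114 mm over their backs; the gripper's body (76 mm by 85 mm) begins 54 mm behind the grasp point. The pads swing forward as they close: fully open they stand 13 mm farther back than shut.
Start: joints at [-79.968, 5.964, 5.575, 89.605, 0, 77.527], TCP at [229.678, -554.333, 231.331] pointing down, gripper open.
Joint ranges: [-171.21, 171.21], [-48.23, 106.86], [-62.78, 66.21], [-105.2, 120.99], [-86.42, 89.51], [-180, 180]. Speed limits (degrees/s): [127.2, 127.2, 147.25, 180, 180, 180].

### API

Orientations are given as a 3x3 rotation matrix whose columns are the frame's x, y, z axes.
In Python, from plant import arm gives the robot as it stands.
- The arm moves only by the shell command python3 drive.py 'ROWS'. ROWS is a JSON list of rows, 1 to 10 of them, each of 7 numbers: the finger opening in mm, then dx, dy, dz in mm, then a rotation vector rx, ry, rz in degrees; each row shifts and turns the commanded pose from where the row before left it, along the tool's axes as they then stand; what a row does not reach is not made up. A row lasts 1/8 s, in which the tool goes at most 62.5 mm and 10.7 degrees, less where a joint would pass 70% of its speed; a pose out of reach is approached as far as the arm can. The fingers move at their own pace and stop on an object; the grip force is fixed at half the most. Time passes only in rows, so rows that do not move let the fingers close. It prints the time, the measured TCP pose, the force, the opening and the grip force at its end.
- arm.state(): the state, without advancing time (a new reading comes with each control period).
- arm.capture(name): name is "side" or "top" or "wrist"; returns (picture, depth): 480x640x3 uint8, red, green, blue; 480x640 float32, mm along the optical axis (not along the pixel's ray), 0 where there is no reading.
- arm.get_calibration(name): a dict with "K" (3x3 intrinsics, pixels), "rvec" (rotation vector, rad) and "tvec" (3), from world to camera coordinates, as OpenCV has them; the wrist camera has in their place "tool_from_camera" (4x4, takes a point from camera to tool coordinates, whose origin is the TCP and whose axes are the flange's). Camera axes: x right, y down, z forward; pixel columns grow to the right and rows downward; lengths in mm; the calibration is good to about 2 mm. A picture is of the moment at which its call begins: read the wrist's pose just before it. get_calibration takes no time and is no camera call.
- arm.close_job(): hands the job in; it is judged then, once.
The state is a dict: "time": time; "joint_positions": joint angles; "qvel": joint speeds; "tau": joint torques, N m; "tcp_pos": TCP position; "tcp_rot": TCP orientation; "force": force on the tool from outside, world axes, zero at the start; "wrist_torque": the same for the moment, N m; "opening": finger opening in mm; "grip_force": force on a finger pad.
Only numpy, scipy, OpenCV 4.12 (cv2) and the standard library are available. Lean on these libraries where they do the work, as an engineer would, in place of code of your own. Each camera call takes 0.05 s, during which the arm holds its last target. There are 200 camera calls.

### The job

Take the probe wand out of its charging dock and first prove that it responds: hold its nose square in front of the middle of the check-source disc, about 2 cm away and without touching the holder, steady for a good second. Then pass the nose straight through the narrow upright port in the front of the white counting shield until it is 70 mm inside (the wand's black hand-stop collar then stands 9 mm off the front), not touching the vial within, and finish while holding it there level and still, carried by the gripper alone and clear of the port's edges. Go gently against the shield and leave the other things on the bench alone.

Things in the scene. Friction and masses are not known exactly. Their poses are not given: they have to be found in the camera images.
- wand: Hand-held radiation probe, 210 mm long, 0.18 kg, level in the dock at the start. Origin: on its axis mid ribbed grip, where to grasp; x to the nose, y across, z up. Grey handle 24 mm wide (y), 30 high (z), x = -55 to 70 mm. Black collar 34 wide, 50 high, x = 70 to 76. Aluminium nose section 18 wide, 40 high, x = 76 to 155, edges rounded 3 mm. Centre of mass about 20 mm ahead of the origin.
- wand_nose (a point): Centre of the wand's flat nose end (155 mm from the wand's origin along its x); axes as the wand's.
- dock: White dock, fixed, base 165 x 62 x 12 mm, origin on the bench, x as the wand points. Two open-topped U saddles, 61 mm high, carry the handle 45-60 mm ahead of and 40-52 mm behind the wand's origin; between them its sides are free. The wand's origin lies 62 mm above the bench; it lifts straight up. Dock, source stand and shield share three places side by side, in any order.
- source_stand: Check-source holder, fixed to the bench: an upright aluminium plate 60 mm wide and 120 mm high on a foot that reaches 12 mm in front of the disc's face (8 mm high). Origin on the bench straight below the disc's face; x points into the holder, y left, z up. (Over the back of the bench, from 0.58 m ahead of the robot, a wall cabinet hangs 0.59 m up: keep the arm low there.)
- source_face (a point): Centre of the outer face of the check-source disc, a dark steel disc 25 mm across on the front of the upright plate, 80 mm above the bench; axes as the holder's: the disc looks along -x.
- shield: White counting shield, fixed, 150 mm wide, 150 deep, 162 high, walls 20 mm, a glass pane in a steel frame on top and one upright slot (the port) in the front wall. Origin on the bench at the middle of the foot of the front face; x points into it, y left, z up. A vial stands inside, its near side 95 mm behind the front face.
- port (a point): Centre of the port at the outer front face of the shield, 75 mm above the bench; axes as the shield's, so x is the way in. The opening is 22 mm wide (y) and 44 mm high (z), 2 mm more than the wand's nose on every side, through a 20 mm wall, with a 3 mm chamfer at the mouth.
- sample_vial: Glass vial with a black cap, 25 mm across and 56 mm high, fixed on its pedestal inside the shield; origin at its underside. Not to be touched.
- vial_left: Bystander: capped vial 25 mm across, 56 mm high, standing loose at the front of the bench; origin at the middle of its underside.
- vial_right: Bystander: capped vial 25 mm across, 56 mm high, standing loose at the front of the bench, more to the right; origin at the middle of its underside.
- tweezers: Bystander: steel tweezers 131 mm long, 16 mm wide and 9 mm high, lying loose near the front at the left; origin under their middle.
- timer: Bystander: small white bench timer, 36 x 64 x 58 mm, standing loose at the right; origin at the middle of its underside.

How it is judged:
By the outcome, as a careful person would: the job done as asked, in the order asked, and still so for the second after the job is handed in, while the arm keeps its last pose, push and grip.
It also fails if it takes over 61 s, if anything falls off the work surface, if the arm or the gripper's body presses on something with over 40 N, if the wrist force passes 120 N, or if a joint passes its speed limit or range.

## Working session

There is one attempt and no reset: what is moved stays moved. The work goes in short steps, Python scripts to look and compute and a shell command to move; the robot and the scene stay as the last step left them, time stands still between calls to the robot, and variables do not carry over. Pictures are saved under pics/ and viewed, at most 10 in all, crops included, and the job is handed in when it is done.

```bash
ls; mkdir -p pics
cat > h.py <<'E'
import numpy as np,cv2
from plant import arm
def save(n,f,im): cv2.imwrite(f'pics/{f}.png',im[:,:,::-1])
def world(name,depth=None,st=None):
    c=arm.get_calibration(name);K=np.array(c["K"])
    if "rvec" in c:
        R=cv2.Rodrigues(np.array(c["rvec"],float))[0];t=np.array(c["tvec"],float).ravel()
        return K,R.T,-R.T@t
    T=np.array(c["tool_from_camera"]);Rt=np.array(st["tcp_rot"]);p=np.array(st["tcp_pos"])
    return K,Rt@T[:3,:3],Rt@T[:3,3]+p
def cloud(name,depth,st=None):
    K,R,o=world(name,st=st)
    v,u=np.mgrid[:480,:640]
    P=np.stack([(u-K[0,2])/K[0,0]*depth,(v-K[1,2])/K[1,1]*depth,depth],-1)
    return P@R.T+o
def ray(name,u,v,z,st=None):
    K,R,o=world(name,st=st)
    d=R@np.array([(u-K[0,2])/K[0,0],(v-K[1,2])/K[1,1],1]);return o+d*(z-o[2])/d[2]
E
python3 - <<'E'
from h import *
for n in ("side","top"):
    im,d=arm.capture(n);save(n,n,im);np.savez(n,im=im,d=d)
    K,R,o=world(n);print(n,o.round(),R[:,2].round(2),K[0,0])
s=arm.state();print(np.round(s["tcp_rot"],2),s["time"])
print(arm.get_calibration("wrist"))
E
```

```text
drive.py
pics
plant.py
side [-134.  913. 1121.] [ 0.43 -0.62 -0.66] 558.5623883369315
top [ 367.  -60. 1309.] [ 0.17 -0.02 -0.99] 534.9675992062997
[[ 0.92  0.38 -0.  ]
 [ 0.38 -0.92  0.  ]
 [ 0.   -0.   -1.  ]] 0.1
{'K': array([[424.18464977,   0.        , 317.72534959],
       [  0.        , 424.18464977, 236.38088029],
       [  0.        ,   0.        ,   1.        ]]), 'tool_from_camera': array([[-6.05066589e-05, -9.49557417e-01, -3.13593220e-01,
         8.06249462e+01],
       [ 9.99999755e-01, -2.76059937e-04,  6.42960702e-04,
         1.23692551e+00],
       [-6.97098628e-04, -3.13593105e-01,  9.49557201e-01,
        -1.41686461e+02],
       [ 0.00000000e+00,  0.00000000e+00,  0.00000000e+00,
         1.00000000e+00]])}
```

View pics/top.png

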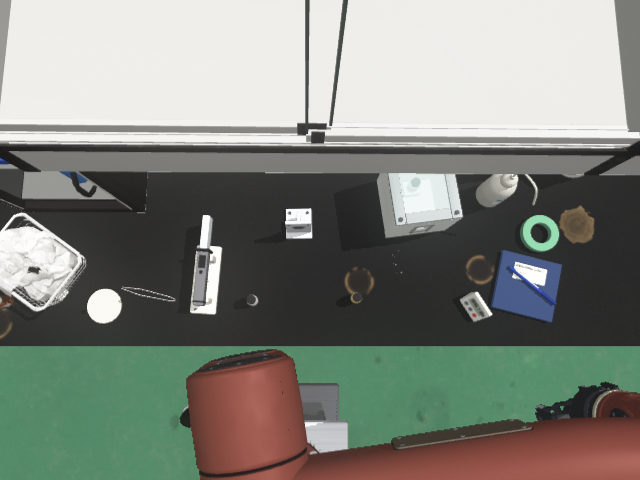

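View pics/side.png

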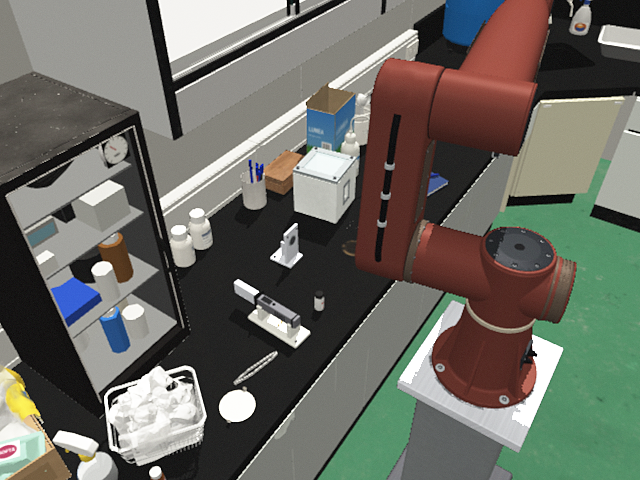

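The top view shows the dock and wand at about (205,265), the source stand at (298,222) and the shield at (420,205). The side view shows the same three things unobstructed, with the vials and tweezers near the front edge. Next I'll measure them from the depth images.

Run:
```python
from h import *
z=np.load("top.npz");P=cloud("top",z["d"]);im=z["im"].astype(int)
ok=z["d"]>0
def box(n,m):
    q=P[m&ok].astype(np.float32)
    r=cv2.minAreaRect(q[:,:2].copy());print(n,len(q),'med',np.median(q,0).round(1),'c',np.round(r[0],1),'sz',np.round(r[1],1),'ang',round(r[2],1))
def reg(u0,u1,v0,v1):
    m=np.zeros((480,640),bool);m[v0:v1,u0:u1]=1;return m
Z=P[...,2]
R=reg(180,240,205,325)
box('bench',reg(240,280,240,280))
bright=im.min(2)>150
box('base',R&bright&(Z>4)&(Z<25)); box('dockwhite',R&bright&(Z>4))
box('wand',R&(Z>66)); box('all',R&(Z>5))
for a in (60,66,72,78): box('wand>%d'%a,R&(Z>a))
R=reg(275,325,195,250)
box('stand top',R&(Z>100));box('stand foot',R&(Z>4)&(Z<20)&bright);box('stand all',R&(Z>5))
R=reg(365,470,170,250)
box('sh top',R&(Z>150)&(Z<175));box('sh all',R&(Z>15)&(Z<175))
for n,r in dict(vl=(244,260,290,308),vr=(348,366,288,306),tw=(115,180,280,305),tim=(455,495,285,325)).items(): box(n,reg(*r)&(Z>3))
s=np.load("side.npz");Q=cloud("side",s["d"])
for uv in ((240,288),(262,305),(292,325),(288,235),(325,160),(345,200)): print(uv,Q[uv[1],uv[0]].round(1))
for n,(u0,u1,v0,v1),im in (("a",(180,330,190,320),z["im"]),("b",(365,475,165,260),z["im"])):
    pass
a=cv2.resize(z["im"][190:320,180:330],None,fx=4,fy=4,interpolation=2)
cv2.imwrite('pics/crop1.png',a[:,:,::-1])
```

```text
bench 1595 med [532.4  56.3   0. ] c [533.9  56.2] sz [98.6 96.8] ang 0.7
base 856 med [471.9 168.8  11.9] c [484.6 184.2] sz [ 61.3 164.5] ang 86.2
dockwhite 1483 med [489.  173.7  15.1] c [515.2 182.2] sz [ 61.3 225.8] ang 86.2
wand 939 med [516.7 181.2  78.1] c [523.4 181.2] sz [ 33.5 209.1] ang 88.0
all 2232 med [496.4 175.8  51.2] c [524.2 178.2] sz [290. 143.] ang 2.1
wand>60 1022 med [516.3 180.6  77.7] c [523.5 181.9] sz [ 40.2 209.3] ang 86.6
wand>66 939 med [516.7 181.2  78.1] c [523.4 181.2] sz [ 33.5 209.1] ang 88.0
wand>72 890 med [517.1 181.6  78.4] c [523.4 181.2] sz [ 33.5 209.1] ang 88.0
wand>78 481 med [551.2 180.2  81.1] c [525.4 180.3] sz [204.5  33.5] ang 0.1
stand top 129 med [603.3 -40.1 118.2] c [604.5 -38.9] sz [10.  57.1] ang 2.1
stand foot 396 med [636.1 -38.2   8.2] c [623.2 -39.5] sz [74.4 62.2] ang 0.6
stand all 753 med [602.1 -39.7  10.8] c [627.3 -42.1] sz [136.5 122.4] ang 0.3
sh top 3321 med [ 652.7 -317.2  160.6] c [ 658.8 -320.9] sz [121.4 151.2] ang 7.5
sh all 4510 med [ 644.8 -306.8  159.4] c [ 671.9 -319.1] sz [150.7 151.7] ang 7.3
vl 130 med [433.5  68.9  52.1] c [436.4  73.3] sz [36.2 38.5] ang 89.9
vr 131 med [ 440.8 -175.5   48.1] c [ 442.9 -181.5] sz [41.4 41.3] ang 89.2
tw 310 med [450.2 332.5   4.6] c [452.9 325.6] sz [ 58.  155.7] ang 0.1
tim 666 med [ 420.2 -461.9   29.3] c [ 424.3 -469.9] sz [96.9 97. ] ang 87.7
(240, 288) [601.9 187.5  76.3]
(262, 305) [526.2 192.8  62.2]
(292, 325) [425.9 200.9  58.1]
(288, 235) [598.6 -21.1 111.1]
(325, 160) [ 684.3 -337.6  156.4]
(345, 200) [ 595.5 -320.    47.5]
```

View pics/crop1.png

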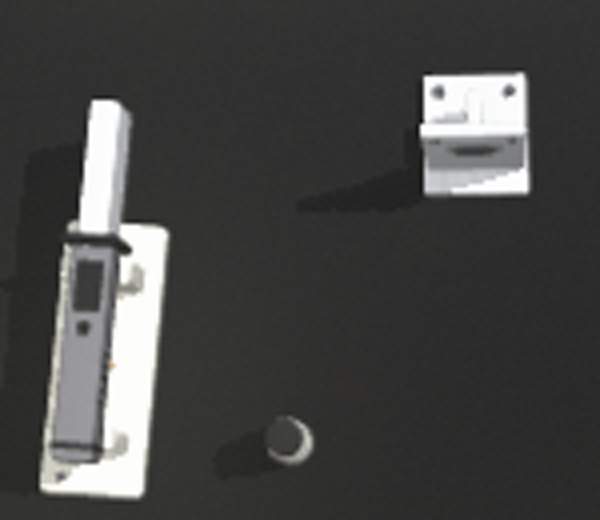

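The crop shows the wand pointing away from the robot, with yaw about -4°. The stand faces the robot, and the disc sits on the front of its plate. I'll turn the tool so the wrist camera is on the robot side, then look at the shield from close up.

```bash
python3 drive.py '[[85,0,0,0,0,0,-10.3],[85,0,0,0,0,0,-10.3],[85,0,0,0,0,0,-10.3],[85,0,0,0,0,0,-10.3],[85,0,0,0,0,0,-10.3],[85,0,0,0,0,0,-10.3],[85,0,0,0,0,0,-10.3],[85,0,0,0,0,0,-10.3]]' >/dev/null
python3 drive.py '[[85,0,0,0,0,0,-10.3],[85,0,0,0,0,0,-10.3],[85,0,0,0,0,0,-10.3],[85,0,0,0,0,0,-10.3],[85,0,0,0,0,0,-10.3],[85,0,0,0,0,0,-10.3],[85,0,0,0,0,0,-10.3],[85,0,0,0,0,0,-10.3]]'
python3 drive.py '[[85,-45.2,35.3,6.3,0,0,0],[85,-45.2,35.3,6.3,0,0,0],[85,-45.2,35.3,6.3,0,0,0],[85,-45.2,35.3,6.3,0,0,0],[85,-45.2,35.3,6.3,0,0,0],[85,0,0,0,0,0,0],[85,0,0,0,0,0,0]]'
python3 - <<'E'
from h import *
s=arm.state();im,d=arm.capture("wrist");save(0,"w1",im);np.savez("w1",im=im,d=d,p=s["tcp_pos"],R=s["tcp_rot"])
E
```

```text
time: 2.1
tcp_pos: [229.6, -554.1, 230.8]
tcp_rot: [[-0.991, -0.133, -0.0], [-0.133, 0.991, 0.001], [0.0, 0.001, -1.0]]
force: [-0.2, -0.6, 0.1]
opening: 84.7
grip_force: 0.0
time: 2.98
tcp_pos: [431.3, -350.4, 199.5]
tcp_rot: [[-0.992, -0.128, -0.0], [-0.128, 0.992, 0.0], [0.0, 0.0, -1.0]]
force: [0.2, 0.0, -0.2]
opening: 85.1
grip_force: 0.0
```

View pics/w1.png

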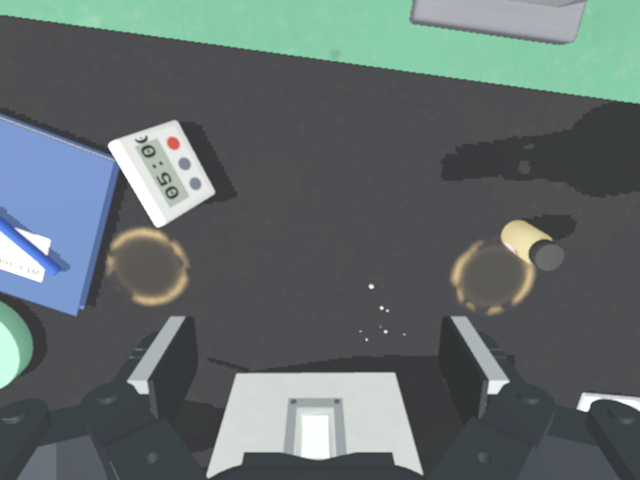

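The wrist view is upside down relative to the forward direction. It shows the shield's front at the bottom, with its foot edge at row 373 and columns 237–397, and the port at columns ~290–342 from row ~400 down. The timer and right vial are well away. I'll fit the front plane and read the port's edges.

Run:
```python
from h import *
w=np.load("w1.npz");st=dict(tcp_pos=w["p"],tcp_rot=w["R"]);im=w["im"].astype(int);d=w["d"]
P=cloud("wrist",d,st)
m=np.zeros(d.shape,bool);m[378:450,225:410]=1;m[390:,280:352]=0
m&=(im.min(2)>170)&(P[...,2]>8)&(P[...,0]>560)
q=P[m];print(len(q))
A=np.c_[q[:,1:],np.ones(len(q))];s=np.linalg.lstsq(A,q[:,0],rcond=None)[0]
r=q[:,0]-A@s;k=abs(r)<2;s=np.linalg.lstsq(A[k],q[k,0],rcond=None)[0]
print('x = a y + b z + c',s,'yaw',np.degrees(np.arctan(-s[0])),'tilt',np.degrees(np.arctan(s[1])),r.std())
print('bench z',np.median(P[330:360,250:390,2]))
K,R,o=world("wrist",st=st)
def onface(u,v):
    dd=R@np.array([(u-K[0,2])/K[0,0],(v-K[1,2])/K[1,1],1])
    n=np.array([1,-s[0],-s[1]]);return o+dd*((s[2]-n@o)/(n@dd))
g=im.mean(2)
for v in (385,410,420,430,440):
    print(v,[int(x) for x in g[v,280:354]])
for uv in ((237,373),(397,373),(288,399),(341,399),(316,399),(212,450),(418,450)): print(uv,onface(*uv).round(1))
gz=[int(x) for x in g[365:450,316]];print(gz)
```

```text
8200
x = a y + b z + c [-1.34530560e-01  1.75796054e-04  5.54617406e+02] yaw 7.662030595754651 tilt 0.01007237185811969 0.531885400640161
bench z -1.3283928590228697
385 [211, 211, 212, 211, 212, 213, 212, 212, 213, 213, 212, 212, 213, 213, 213, 213, 213, 212, 213, 212, 213, 212, 213, 212, 211, 212, 212, 212, 211, 212, 211, 213, 212, 213, 213, 213, 213, 213, 213, 213, 212, 212, 213, 212, 213, 213, 213, 212, 212, 212, 212, 212, 212, 212, 213, 213, 213, 213, 212, 213, 213, 213, 214, 214, 214, 214, 215, 214, 214, 214, 214, 214, 214, 214]
410 [211, 211, 212, 212, 212, 213, 206, 185, 166, 161, 163, 164, 164, 163, 163, 167, 186, 205, 211, 212, 212, 212, 213, 213, 214, 215, 215, 215, 216, 216, 216, 216, 217, 216, 218, 218, 219, 220, 219, 219, 219, 220, 220, 220, 219, 219, 220, 219, 219, 219, 219, 217, 211, 199, 178, 164, 162, 163, 164, 163, 163, 163, 170, 194, 209, 214, 214, 215, 214, 215, 215, 215, 214, 215]
420 [212, 212, 211, 211, 212, 206, 183, 164, 161, 162, 163, 163, 163, 162, 163, 176, 203, 211, 211, 215, 220, 229, 248, 254, 254, 254, 254, 254, 254, 254, 254, 254, 254, 255, 254, 255,
[... 909 characters left out ...]
, 217, 217, 216, 217, 216, 216]
(237, 373) [ 609.3 -406.3   -1.3]
(397, 373) [ 5.890e+02 -2.558e+02 -3.000e-01]
(288, 399) [ 602.5 -355.8   35.5]
(341, 399) [ 596.4 -310.2   35.8]
(316, 399) [ 599.2 -331.7   35.7]
(212, 450) [ 609.5 -408.    91.3]
(418, 450) [ 589.2 -256.6   92. ]
[59, 58, 60, 61, 56, 57, 67, 127, 189, 211, 213, 213, 213, 212, 213, 212, 213, 213, 214, 212, 213, 213, 213, 213, 213, 215, 214, 213, 213, 212, 212, 211, 203, 177, 164, 162, 162, 163, 163, 163, 164, 169, 189, 207, 214, 219, 223, 226, 225, 225, 237, 254, 255, 255, 255, 255, 255, 255, 255, 255, 255, 255, 255, 255, 255, 255, 254, 254, 254, 254, 254, 254, 254, 254, 254, 254, 254, 254, 254, 254, 254, 254, 254, 254, 254]
```

```bash
python3 drive.py '[[85,0,0,0,0,0,7.4],[85,0,62,0,0,0,0],[85,0,62,0,0,0,0],[85,0,62,0,0,0,0],[85,0,62,0,0,0,0],[85,0,62,0,0,0,0],[85,0,0,0,0,0,0],[85,0,0,0,0,0,0]]'
cat > snap.py <<'E'
import sys
from h import *
n=sys.argv[1];c=sys.argv[2] if len(sys.argv)>2 else "wrist"
s=arm.state();im,d=arm.capture(c);save(0,n,im);np.savez(n,im=im,d=d,p=s["tcp_pos"],R=s["tcp_rot"])
E
python3 snap.py w2
python3 drive.py '[[85,-10,55,0,0,0,3.8],[85,-10,55,0,0,0,0],[85,-9,55,0,0,0,0],[85,0,55,0,0,0,0],[85,0,0,0,0,0,0],[85,0,0,0,0,0,0]]'
python3 snap.py w3
python3 - <<'E'
from h import *
a=[np.load(f"w{i}.npz")["im"] for i in (2,3)]
cv2.imwrite("pics/w23.png",np.hstack([a[0][200:,100:500],a[1][200:,100:500]])[:,:,::-1])
E
```

```text
time: 4.03
tcp_pos: [432.0, -41.5, 200.0]
tcp_rot: [[-1.0, 0.002, 0.0], [0.002, 1.0, -0.001], [-0.0, -0.001, -1.0]]
force: [0.2, -0.8, 0.7]
opening: 84.6
grip_force: 0.0
time: 4.82
tcp_pos: [472.7, 176.3, 199.5]
tcp_rot: [[-0.998, 0.07, -0.001], [0.07, 0.998, -0.001], [0.001, -0.001, -1.0]]
force: [-0.0, 0.2, 0.6]
opening: 85.1
grip_force: 0.0
```

View pics/w23.png

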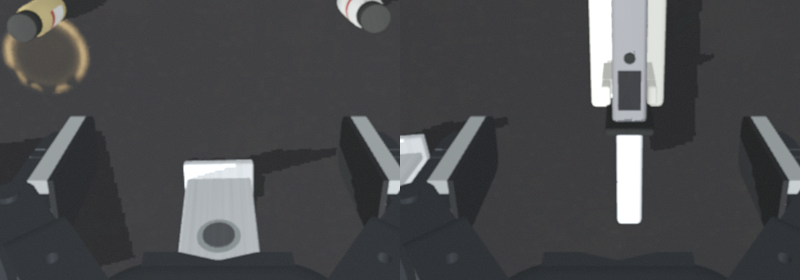

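The left half shows the stand with the disc centred at full-image (318,435). The right half shows the wand through the open fingers, with the nose at columns ~316–342, rows 335–422, and the grey handle above it. Next I'll measure both.

Run:
```python
from h import *
def load(n):
    w=np.load(n+".npz");return w["im"].astype(int),w["d"],dict(tcp_pos=w["p"],tcp_rot=w["R"])
# stand
im,d,st=load("w2");P=cloud("wrist",d,st)
m=np.zeros(d.shape,bool);m[395:455,280:360]=1;m&=P[...,2]>25
g=im.mean(2);q=P[m&(g>120)]
A=np.c_[q[:,1:],np.ones(len(q))];s=np.linalg.lstsq(A,q[:,0],rcond=None)[0];r=q[:,0]-A@s;k=abs(r)<2;s=np.linalg.lstsq(A[k],q[k,0],rcond=None)[0]
print('stand plane',len(q),s,'yaw',np.degrees(np.arctan(-s[0])))
dm=np.zeros(d.shape,np.uint8);dm[405:452,290:345]=(g[405:452,290:345]<115)
n,l,sta,c=cv2.connectedComponentsWithStats(dm);i=1+np.argmax(sta[1:,4]);print('disc',sta[i],c[i],'3D med',np.median(P[l==i],0).round(1))
# wand
im,d,st=load("w3");P=cloud("wrist",d,st);Z=P[...,2]
def axis(mask,z,name):
    pts=[]
    for v in range(480):
        u=np.flatnonzero(mask[v])
        if len(u)>6: pts.append((ray("wrist",u.min()-.5,v,z,st)+ray("wrist",u.max()+.5,v,z,st))/2); 
    pts=np.array(pts);f=np.polyfit(pts[:,0],pts[:,1],1)
    print(name,len(pts),'x',pts[:,0].min().round(1),pts[:,0].max().round(1),'yaw',np.degrees(np.arctan(f[0])).round(2),'y at 474,550,600',np.polyval(f,[474,550,600]).round(1))
reg=np.zeros(d.shape,bool);reg[:425,290:370]=1
top=reg&(Z>70)
nose=top.copy();nose[:338]=0;hand=top.copy();hand[315:]=0
print('nose z',np.median(Z[nose]),'hand z',np.median(Z[hand]),'rows',np.flatnonzero(hand.any(1))[[0,-1]],np.flatnonzero(nose.any(1))[[0,-1]])
for z,mk,nm in ((82,nose,'nose'),(77,hand,'handle')): axis(mk,z,nm)
print('bench',np.median(Z[300:330,250:290]))
# port
w,dd,st=load("w1");K,R,o=world("wrist",st=st);f=np.array([-.13453,0,554.62])
for u,v in ((314.7,410),(314.8,430),(314.7,440)):
    x=R@np.array([(u-K[0,2])/K[0,0],(v-K[1,2])/K[1,1],1]);nn=np.array([1,-f[0],0]);print('port',o+x*((f[2]-nn@o)/(nn@x)))
```

```text
stand plane 3764 [-2.12842173e-02 -1.17793863e-01  6.07142988e+02] yaw 1.2193117210566933
disc [303 422  32  25 640] [318.2296875 434.3484375] 3D med [598.7 -43.   79.7]
nose z 80.81215747442232 hand z 76.0405595659629 rows [  0 314] [338 424]
nose 85 x 553.2 625.0 yaw -2.53 y at 474,550,600 [180.1 176.7 174.5]
handle 175 x 418.5 537.2 yaw -3.7 y at 474,550,600 [182.5 177.6 174.3]
bench -1.1659723620790317
port [ 599.36199497 -332.58005624   49.64965762]
port [ 599.3283587  -332.33002825   72.07581203]
port [ 599.32826239 -332.32931233   82.30657989]
```

```bash
python3 drive.py '[[85,2.2,7.1,0,0,0,-0.3],[85,0,0,50,0,0,0],[85,0,0,50,0,0,0],[85,0,0,40,0,0,0],[85,0,0,16.5,0,0,0],[85,0,0,0,0,0,0],[85,0,0,0,0,0,0]]'
python3 drive.py '[[30,0,0,0,0,0,0],[30,0,0,0,0,0,0],[20,0,0,0,0,0,0],[0,0,0,0,0,0,0],[0,0,0,0,0,0,0],[0,0,0,0,0,0,0],[0,0,0,0,0,0,0]]'
```

```text
time: 5.75
tcp_pos: [471.8, 185.0, 45.2]
tcp_rot: [[-0.998, 0.063, 0.003], [0.063, 0.998, 0.0], [-0.003, 0.0, -1.0]]
force: [0.5, 0.1, 0.4]
opening: 85.0
grip_force: 0.0
time: 6.62
tcp_pos: [470.7, 185.0, 43.7]
tcp_rot: [[-0.998, 0.063, 0.001], [0.063, 0.998, -0.0], [-0.001, -0.0, -1.0]]
force: [-0.9, -1.4, 6.0]
opening: 23.6
grip_force: 59.6
```

```bash
python3 drive.py '[[0,0,0,-5,0,0,0],[0,0,0,-15,0,0,0],[0,0,0,-20,0,0,0],[0,0,0,-20,0,0,0],[0,20,0,0,0,0,0],[0,30,0,0,0,0,0],[0,10,0,0,0,0,0],[0,0,0,0,0,0,0],[0,0,0,0,0,0,0]]'
python3 snap.py t2 top; python3 snap.py s2 side
python3 - <<'E'
from h import *
z=np.load("t2.npz");P=cloud("top",z["d"]);Z=P[...,2]
m=np.zeros(Z.shape,bool);m[190:330,170:250]=1
im=z["im"].astype(int);b=m&(im.min(2)>150)&(Z>100);q=P[b]
print('nose',len(q),np.median(q,0).round(1),q.min(0).round(1),q.max(0).round(1),np.round(cv2.minAreaRect(q[:,:2].astype(np.float32)),1) if 0 else cv2.minAreaRect(q[:,:2].astype(np.float32)))
for x0 in range(500,570,10):
    k=(q[:,0]>x0)&(q[:,0]<x0+10)
    if k.any(): print(x0,q[k].mean(0).round(1),np.ptp(q[k,1]).round(1))
a=np.load("s2.npz")["im"]
cv2.imwrite('pics/s2.png',np.hstack([cv2.resize(a[200:360,180:340],(400,400)),cv2.resize(z["im"][180:340,170:330],(400,400))])[:,:,::-1])
print(z["p"],arm.state()["force"],arm.state()["opening"])
E
```

```text
time: 7.75
tcp_pos: [411.4, 188.7, 103.6]
tcp_rot: [[-0.998, 0.063, 0.001], [0.063, 0.998, -0.0], [-0.001, 0.0, -1.0]]
force: [-0.1, -0.1, -2.9]
opening: 23.4
grip_force: 59.0
nose 439 [522.9 177.2 141.3] [366.5 -59.7 101.4] [ 567.7  192.7 1309.2] ((426.0147705078125, 98.45632934570312), (317.3271789550781, 116.28153228759766), 49.26976776123047)
500 [505.  181.6 137. ] 17.4
510 [514.9 180.5 136.6] 17.3
520 [525.  180.  136.7] 17.8
530 [535.1 179.6 137. ] 17.7
540 [544.9 178.8 136.7] 18.5
550 [554.8 177.9 135.9] 17.3
560 [563.6 178.5 137.5] 18.7
[411.38980429 188.69523103 103.57084001] [ 0.85734179  0.80210147 -2.28510701] 23.198637745075786
```

View pics/s2.png

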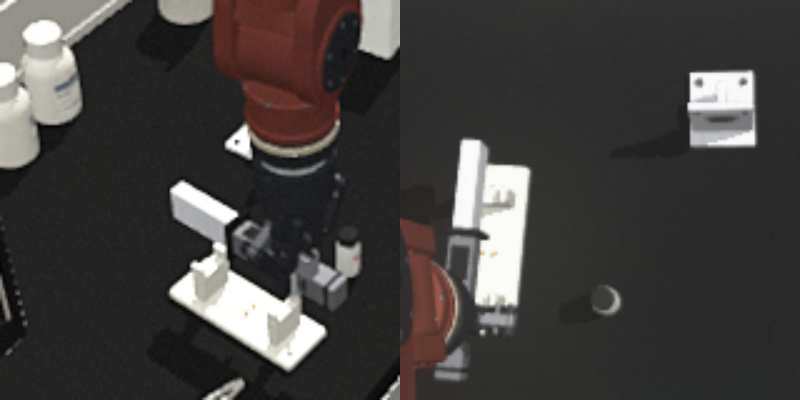

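The wand is lifted clear of the dock, held level, and in line with the tool in both views. Now I'll take it to the check source, stopping short first.

```bash
python3 drive.py '[[0,0,0,0,0,0,-4.8],[0,1.2,-40,0,0,0,0],[0,1.2,-58,0,0,0,0],[0,1.2,-58,0,0,0,0],[0,1.2,-50,0,0,0,0],[0,0,-27,0,0,0,0],[0,0,0,20,0,0,0],[0,0,0,22,0,0,0],[0,0,0,0,0,0,0],[0,0,0,0,0,0,0]]'
python3 snap.py t3 top; python3 snap.py s3 side;python3 snap.py w4
python3 - <<'E'
from h import *
z=np.load("t3.npz");P=cloud("top",z["d"]);Z=P[...,2];im=z["im"].astype(int)
m=np.zeros(Z.shape,bool);m[190:330,260:340]=1
q=P[m&(im.min(2)>150)&(Z>90)&(Z<125)];print('nose+plate',len(q))
for x0 in range(490,620,10):
    k=(q[:,0]>x0)&(q[:,0]<x0+10)
    if k.sum()>3: print(x0,np.median(q[k],0).round(1),q[k,0].max().round(1),np.ptp(q[k,1]).round(1))
a=np.load("s3.npz")["im"];w=np.load("w4.npz")["im"]
cv2.imwrite('pics/s3.png',np.hstack([cv2.resize(a[200:320,210:330],(400,400)),cv2.resize(z["im"][180:300,240:360],(400,400))])[:,:,::-1])
E
```

```text
time: 9.1
tcp_pos: [411.1, -44.5, 62.1]
tcp_rot: [[-1.0, -0.021, 0.0], [-0.021, 1.0, -0.0], [-0.0, -0.0, -1.0]]
force: [-0.2, 0.7, -2.4]
opening: 23.0
grip_force: 59.5
nose+plate 286
510 [515.8 -42.6  99.6] 519.7 15.9
520 [524.7 -40.3  99.2] 529.1 16.1
530 [535.6 -40.2 101.1] 539.9 13.8
540 [545.2 -40.1  99.7] 549.9 13.8
550 [555.5 -40.1 100.6] 559.1 13.8
560 [564.7 -40.   99.5] 568.5 13.8
600 [603.7 -40.1 119.7] 609.2 56.7
```

View pics/s3.png

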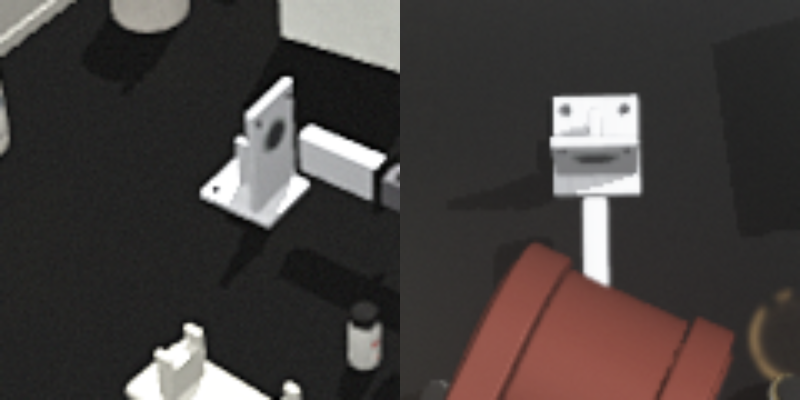

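Top view: the nose axis is at y≈-40.0 and the plate centre at y≈-40.1. The nose top is level at ~100 mm. It's square to the disc and about 32 mm away, so I'll advance 12.5 mm and hold.

```bash
python3 drive.py '[[0,-7,0,0,0,0,0],[0,-5.5,0,0,0,0,0],[0,0,0,0,0,0,0],[0,0,0,0,0,0,0],[0,0,0,0,0,0,0],[0,0,0,0,0,0,0],[0,0,0,0,0,0,0],[0,0,0,0,0,0,0],[0,0,0,0,0,0,0],[0,0,0,0,0,0,0]]'
python3 snap.py t4 top; python3 snap.py s4 side
python3 drive.py '[[0,0,0,0,0,0,0],[0,0,0,0,0,0,0],[0,0,0,0,0,0,0],[0,0,0,0,0,0,0],[0,0,0,0,0,0,0],[0,0,0,0,0,0,0],[0,0,0,0,0,0,0],[0,0,0,0,0,0,0]]'
python3 - <<'E'
from h import *
s=np.load("s4.npz");P=cloud("side",s["d"]);im=s["im"].astype(int)
# nose and disc seen by the side camera
m=np.zeros(im.shape[:2],bool);m[220:270,270:340]=1
Y=P[...,1];X=P[...,0];Z=P[...,2]
n=m&(Z>50)&(Z<110)&(X<592)&(X>500);q=P[n];print('nose',q[:,0].max(),np.sort(q[:,0])[-8:].round(1),q[:,2].max().round(1))
t=np.load("t4.npz");P=cloud("top",t["d"]);im=t["im"].astype(int);m[:]=0;m[190:330,260:340]=1
q=P[m&(im.min(2)>150)&(P[...,2]>90)&(P[...,2]<110)];print('top nose',q[:,0].max(),np.median(q,0))
d=np.zeros(m.shape,bool);d[225:245,280:300]=1
K,R,o=world("side");dk=d&(s["im"].mean(2)<120)&(cloud("side",s["d"])[...,2]>55)&(cloud("side",s["d"])[...,2]<105)
print('disc',np.median(cloud("side",s["d"])[dk],0),dk.sum())
E
```

```text
time: 10.5
tcp_pos: [423.2, -44.0, 61.3]
tcp_rot: [[-1.0, -0.021, 0.0], [-0.021, 1.0, -0.0], [-0.0, -0.0, -1.0]]
force: [-0.6, -0.4, -2.8]
opening: 23.3
grip_force: 59.6
time: 11.6
tcp_pos: [423.2, -44.0, 61.3]
tcp_rot: [[-1.0, -0.021, -0.0], [-0.021, 1.0, -0.0], [0.0, -0.0, -1.0]]
force: [-0.3, 0.4, -1.9]
opening: 23.1
grip_force: 59.6
nose 580.8249791346975 [576.5 576.5 576.7 576.8 577.  579.2 579.8 580.8] 103.4
top nose 601.5607464780285 [556.7006913  -40.03876772  99.22520825]
disc [598.459127   -38.69499133  81.24311758] 45
```

The gap is ≈20 mm, centred at z≈80, and it was held for over 2 s. Now I'll back off, rise over the right vial, turn to the shield's yaw and stop 30 mm before the port.

```bash
python3 drive.py '[[0,15,0,-10,0,0,0],[0,0,0,-30,0,0,0],[0,0,0,0,0,0,-6.3],[0,5.5,-30,0,0,0,0],[0,5.5,-60,0,0,0,0],[0,5.5,-60,0,0,0,0],[0,5.5,-60,0,0,0,0],[0,5.5,-60,0,0,0,0],[0,5.3,-38,0,0,0,0],[0,0,0,0,0,0,0]]'
python3 drive.py '[[0,0,0,25,0,0,0],[0,0,0,19,0,0,0],[0,0,0,0,0,0,0],[0,0,0,0,0,0,0],[0,0,0,0,0,0,0]]'
python3 snap.py t5 top; python3 snap.py s5 side
python3 - <<'E'
from h import *
a=np.load("s5.npz")["im"];z=np.load("t5.npz")["im"]
cv2.imwrite('pics/s5.png',np.hstack([cv2.resize(a[130:250,270:390],(400,400),interpolation=2),cv2.resize(z[160:280,360:480],(400,400),interpolation=2)])[:,:,::-1])
E
```

```text
time: 12.85
tcp_pos: [415.3, -356.5, 100.9]
tcp_rot: [[-0.992, -0.128, -0.0], [-0.128, 0.992, -0.0], [0.0, -0.0, -1.0]]
force: [0.1, 1.0, -2.3]
opening: 23.3
grip_force: 60.1
time: 13.48
tcp_pos: [416.4, -354.4, 58.4]
tcp_rot: [[-0.991, -0.131, 0.001], [-0.131, 0.991, -0.001], [-0.001, -0.001, -1.0]]
force: [-1.0, 0.1, -1.9]
opening: 23.8
grip_force: 60.0
```

View pics/s5.png

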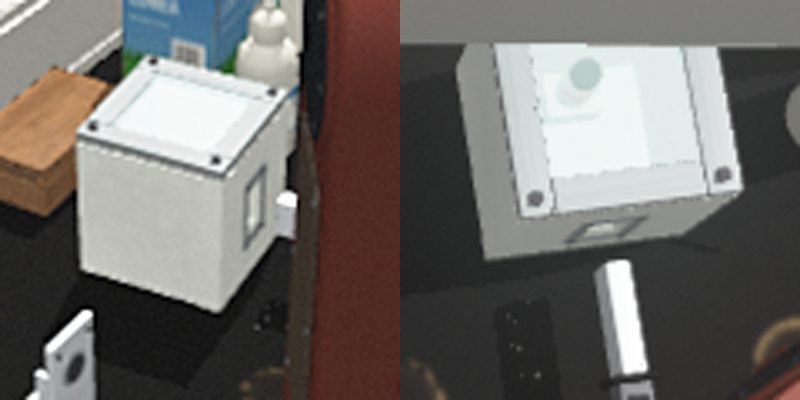

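The side view shows the nose level just in front of the port. The top view shows the nose at crop (615,265) lined up with the bezel at (606,228). I'll measure the lateral offset and the yaw in the shield's frame, all from the top camera.

```bash
cat > lat.py <<'E'
import sys
from h import *
t=np.load(sys.argv[1]+".npz");im=t["im"].astype(int);g=im.mean(2);P=cloud("top",t["d"]);Z=P[...,2]
yaw=np.radians(7.55);ex=np.array([np.cos(yaw),np.sin(yaw)]);ey=np.array([-ex[1],ex[0]]);p0=np.array([599,-330.])
# nose top face: bright top pixels at z~95
m=np.zeros(Z.shape,bool);m[225:290,405:445]=1
b=m&(g>190)&(Z>85)&(Z<105);pts=[]
for v in np.flatnonzero(b.any(1)):
    u=np.flatnonzero(b[v])
    if len(u)<4: continue
    # subpixel edges at half level between inside and outside
    r=g[v];i=r[u].mean()
    def edge(k,s):
        lo=min(r[k+s],r[k+2*s],r[k+3*s]);h=(i+lo)/2
        while r[k]>h:k+=s
        return k-s*(h-r[k])/(r[k-s]-r[k])
    e=[edge(u[0],-1),edge(u[-1],1)]
    w=[ray("top",x,v,95)[:2]-p0 for x in e]
    pts.append([np.mean(w,0)@ex,w[0]@ey,w[1]@ey])
pts=np.array(pts)
for r in pts: print(r.round(1))
c=pts[:,1:].mean(1);f=np.polyfit(pts[:,0],c,1);print('nose slope deg',np.degrees(f[0]).round(2),'lat mean',np.median(c).round(2),'width',np.median(-np.diff(pts[:,1:],axis=1)).round(1),'z',np.median(Z[b]).round(1))
# shield top rect edges at z=162, and plane
tt=(Z>150)&(Z<175);tt[:,:365]=0;tt[:,475:]=0;tt[:170]=0;tt[250:]=0
q=P[tt][:,:2]-p0;X=q@ex;Y=q@ey
print('shield x min',np.percentile(X,[.5,2]).round(1))
for a in range(5,60,10):
    k=(X>a)&(X<a+10);print(a,Y[k].min().round(1),Y[k].max().round(1),((Y[k].min()+Y[k].max())/2).round(2))
# front edge yaw
e=[]
for y in range(-65,66,5):
    k=abs(Y-y)<2.5;e.append((y,X[k].min()))
e=np.array(e);print('front edge yaw err',np.degrees(np.polyfit(e[:,0],e[:,1],1)[0]).round(2),e[:,1].mean().round(1))
# bezel on front plane: rows 222-236
K,R,o=world("top")
def onface(u,v):
    d=R@np.array([(u-K[0,2])/K[0,0],(v-K[1,2])/K[1,1],1]);n=np.r_[ex,0];w=o+d*((n@np.r_[p0,0]-n@o)/(n@d));return (w[:2]-p0)@ey,w[2]
for v in range(222,236,2): print(v,[f"{onface(u,v)[0]:.0f}:{int(g[v,u])}" for u in range(406,438)],round(onface(421,v)[1]))
E
python3 lat.py t5
```

```text
[-29.2   9.6  -8. ]
[-31.5   9.7  -7.8]
[-33.9   9.4  -7.4]
[-36.2   9.5  -7.6]
[-38.6   9.6  -7.7]
[-41.    9.7  -8.1]
[-43.3   9.2  -8. ]
[-45.7   9.2  -7.7]
[-48.    9.2  -7.4]
[-50.4   9.4  -7.6]
[-52.7   9.6  -7.7]
[-55.1   9.8  -8. ]
[-57.4   9.4  -8. ]
[-59.8   9.2  -7.7]
[-62.1   9.2  -7.4]
[-64.4   9.5  -7.5]
[-66.8   9.7  -7.7]
[-69.1   9.8  -8. ]
[-71.5   9.4  -7.9]
[-73.8   9.2  -7.7]
[-76.1   9.3  -7.4]
[-78.4   9.5  -7.5]
[-80.8   9.7  -7.6]
[-83.1   9.8  -8. ]
[-85.5   9.3  -7.9]
[-87.8   9.3  -7.6]
[-90.1   9.3  -7.3]
[-92.4   9.5  -7.5]
[-94.7   9.7  -7.6]
[-97.    9.8  -7.9]
[-99.4   9.5  -7.9]
[-101.7    9.4   -7.6]
[-103.9    9.7   -6.2]
nose slope deg -0.18 lat mean 0.92 width 17.2 z 96.4
shield x min [0.5 1.3]
5 -74.8 75.9 0.55
15 -74.7 76.3 0.78
25 -73.1 76.1 1.48
35 -73.1 76.0 1.46
45 -74.3 76.8 1.27
55 -75.0 76.2 0.63
front edge yaw err -0.19 0.5
222 ['58:145', '55:198', '53:217', '50:218', '48:221', '45:223', '43:220', '40:217', '38:212', '35:212', '33:199', '30:189', '27:171', '25:158', '22:147', '20:138', '17:133', '15:143', '12:149', '9:146', '7:128', '4:
[... 1402 characters left out ...]
39', '-43:139', '-46:141', '-49:140', '-52:140'] 49
232 ['32:141', '29:140', '26:132', '23:108', '20:90', '17:84', '15:102', '12:117', '9:126', '6:127', '3:133', '0:134', '-3:134', '-6:134', '-9:136', '-12:136', '-15:138', '-18:138', '-21:122', '-24:115', '-27:99', '-30:102', '-33:89', '-36:88', '-39:80', '-42:79', '-45:69', '-48:59', '-51:60', '-54:60', '-57:54', '-60:53'] 17
234 ['26:140', '23:140', '20:140', '17:122', '14:100', '11:102', '8:103', '5:90', '2:78', '-1:79', '-4:70', '-7:68', '-10:60', '-13:57', '-16:59', '-19:53', '-22:48', '-25:47', '-28:48', '-31:48', '-34:48', '-37:48', '-40:48', '-44:47', '-47:52', '-50:54', '-53:53', '-56:55', '-59:56', '-63:54', '-66:54', '-69:55'] -17
```

Nose lateral +0.9, shield mid +0.9, bezel +0.2, yaw within 0.3°: lined up to within ~0.7 mm. I'll lower 1.4 mm, then move in while watching the forces.

```bash
python3 drive.py '[[0,0,0,1.4,0,0,-0.1],[0,-8,0,0,0,0,0],[0,-10,0,0,0,0,0],[0,-8,0,0,0,0,0],[0,-5,0,0,0,0,0],[0,-5,0,0,0,0,0],[0,0,0,0,0,0,0],[0,0,0,0,0,0,0]]'
python3 snap.py t6 top; python3 lat.py t6 | grep -E "nose|shield x|edge"
```

```text
time: 14.58
tcp_pos: [451.5, -349.2, 55.9]
tcp_rot: [[-0.991, -0.132, -0.0], [-0.132, 0.991, -0.0], [0.0, -0.0, -1.0]]
force: [-0.5, -0.2, -2.7]
opening: 23.2
grip_force: 60.0
nose slope deg 0.05 lat mean 2.19 width 17.0 z 93.9
shield x min [0.4 1.4]
front edge yaw err -0.1 0.4
```

```bash
python3 drive.py '[[0,0,-0.6,-0.5,0,0,0],[0,0,-0.5,-0.5,0,0,0],[0,0,0,0,0,0,0],[0,0,0,0,0,0,0]]'
python3 snap.py t6 top; python3 lat.py t6 | grep -E "nose|shield x|edge";python3 snap.py s6 side
python3 - <<'E'
from h import *
a=np.load("s6.npz")["im"];z=np.load("t6.npz")["im"]
cv2.imwrite('pics/s6.png',np.hstack([cv2.resize(a[160:230,320:390],(400,400),interpolation=2),cv2.resize(z[210:280,390:460],(400,400),interpolation=2)])[:,:,::-1])
E
```

```text
time: 15.12
tcp_pos: [451.7, -350.3, 56.9]
tcp_rot: [[-0.991, -0.132, -0.0], [-0.132, 0.991, -0.0], [0.0, -0.0, -1.0]]
force: [0.1, 0.2, -3.3]
opening: 23.0
grip_force: 60.0
nose slope deg -0.16 lat mean 0.84 width 17.1 z 94.6
shield x min [0.4 1.2]
front edge yaw err -0.12 0.4
```

View pics/s6.png

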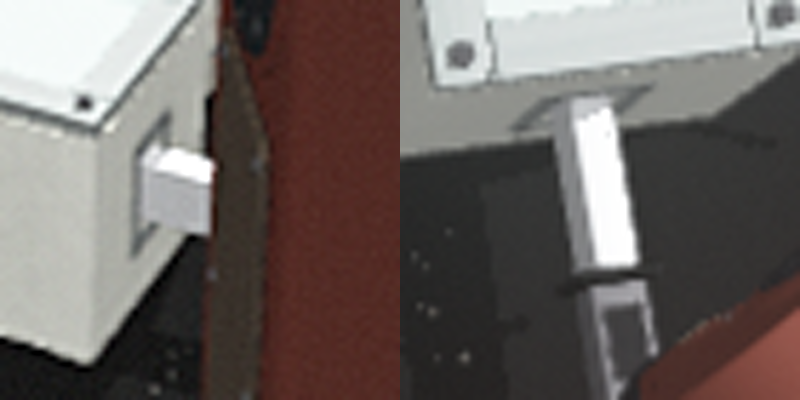

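The side view shows the nose tip in the mouth of the port with bezel visible above and below it. The top view shows it entering centrally, with no contact force. I'll continue in small steps.

```bash
python3 drive.py '[[0,-5,0,0,0,0,0],[0,-5,0,0,0,0,0],[0,-5,0,0,0,0,0],[0,0,0,0,0,0,0],[0,0,0,0,0,0,0]]'; python3 -c "
from plant import arm;print(arm.state()['wrist_torque'])"; python3 drive.py '[[0,-5,0,0,0,0,0],[0,-5,0,0,0,0,0],[0,-5,0,0,0,0,0],[0,0,0,0,0,0,0],[0,0,0,0,0,0,0]]';python3 -c "
from plant import arm;print(arm.state()['wrist_torque'])"; python3 snap.py t7 top;python3 lat.py t7 | grep -E "nose"
```

```text
time: 15.85
tcp_pos: [466.6, -348.2, 56.8]
tcp_rot: [[-0.991, -0.133, -0.0], [-0.133, 0.991, 0.0], [0.0, 0.0, -1.0]]
force: [-0.3, -0.2, -2.3]
opening: 23.1
grip_force: 60.0
[-0.00687469  0.08177715  0.00556205]
time: 16.48
tcp_pos: [481.4, -346.3, 56.8]
tcp_rot: [[-0.991, -0.132, -0.0], [-0.132, 0.991, -0.0], [0.0, 0.0, -1.0]]
force: [-0.5, -0.4, -2.0]
opening: 23.1
grip_force: 60.0
[-0.00683273  0.0218621   0.01407079]
nose slope deg -0.86 lat mean 0.92 width 17.0 z 94.4
```

```bash
python3 drive.py '[[0,-5,0,0,0,0,0],[0,-5,0,0,0,0,0],[0,-5,0,0,0,0,0],[0,-5,0,0,0,0,0],[0,-5,0,0,0,0,0],[0,-4,0,0,0,0,0],[0,0,0,0,0,0,0],[0,0,0,0,0,0,0]]'; python3 snap.py t8 top;python3 snap.py s8 side; python3 snap.py w8
python3 - <<'E'
from h import *
print(arm.state()['wrist_torque'])
a=np.load("s8.npz")["im"];z=np.load("t8.npz")["im"];w=np.load("w8.npz")["im"]
cv2.imwrite('pics/s8.png',np.hstack([cv2.resize(z[190:270,390:470],(400,400),interpolation=2),cv2.resize(w[230:,160:480],(400,313))if 0 else cv2.resize(w[160:,160:480],(400,400))])[:,:,::-1])
t=np.load("t8.npz");P=cloud("top",t["d"]);g=t["im"].mean(2)
# profile along wand direction in top view at z~85 (collar top) : brightness along ray line
K,R,o=world("top");yaw=np.radians(7.6);e=np.array([np.cos(yaw),np.sin(yaw)])
c=arm.get_calibration("top")
for lat in (-3,0,3):
    L=[]
    for s in range(-30,6,1):
        p=np.array([599+s*e[0]-lat*e[1],-330+s*e[1]+lat*e[0],97 if s<-14 else 95.])
        uv=cv2.projectPoints(p,np.array(c["rvec"]),np.array(c["tvec"]),K,None)[0].ravel()
        L.append(f"{s}:{int(cv2.getRectSubPix(g.astype(np.float32),(1,1),tuple(map(float,uv)))[0,0])}")
    print(lat,L)
E
```

```text
time: 17.52
tcp_pos: [510.1, -342.5, 56.8]
tcp_rot: [[-0.991, -0.132, -0.0], [-0.132, 0.991, 0.0], [0.0, 0.0, -1.0]]
force: [0.4, -0.6, -3.3]
opening: 23.3
grip_force: 60.0
[0.01606359 0.05094407 0.02321235]
-3 ['-30:68', '-29:76', '-28:85', '-27:105', '-26:131', '-25:151', '-24:156', '-23:160', '-22:160', '-21:160', '-20:156', '-19:149', '-18:133', '-17:93', '-16:55', '-15:52', '-14:55', '-13:62', '-12:108', '-11:155', '-10:194', '-9:230', '-8:253', '-7:250', '-6:243', '-5:219', '-4:198', '-3:188', '-2:184', '-1:177', '0:156', '1:135', '2:132', '3:136', '4:139', '5:141']
0 ['-30:68', '-29:77', '-28:91', '-27:108', '-26:133', '-25:157', '-24:159', '-23:159', '-22:158', '-21:155', '-20:150', '-19:133', '-18:116', '-17:91', '-16:65', '-15:53', '-14:57', '-13:65', '-12:100', '-11:146', '-10:187', '-9:218', '-8:250', '-7:227', '-6:201', '-5:190', '-4:190', '-3:190', '-2:185', '-1:180', '0:160', '1:136', '2:126', '3:132', '4:139', '5:140']
3 ['-30:71', '-29:77', '-28:94', '-27:111', '-26:129', '-25:148', '-24:157', '-23:157', '-22:157', '-21:153', '-20:149', '-19:128', '-18:102', '-17:79', '-16:64', '-15:53', '-14:58', '-13:67', '-12:86', '-11:126', '-10:163', '-9:187', '-8:207', '-7:207', '-6:196', '-5:189', '-4:189', '-3:190', '-2:185', '-1:179', '0:164', '1:136', '2:111', '3:124', '4:136', '5:141']
```

View pics/s8.png

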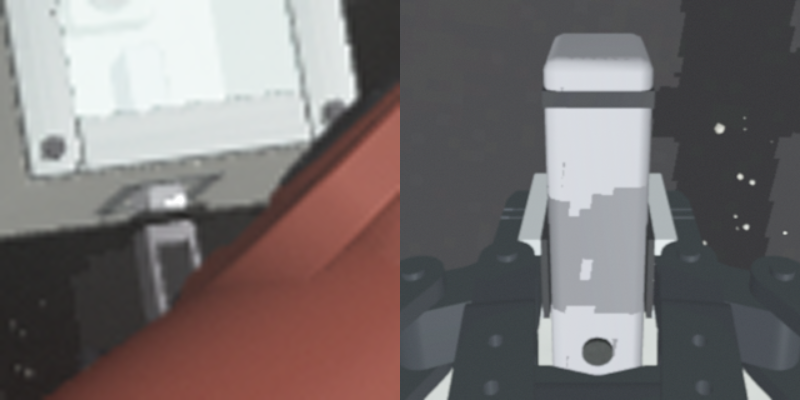

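The top view shows the collar front about 12.4–13.7 mm off the face, with the nose centred in the port. The wrist view shows the handle gripped squarely. I'll advance 4 mm.

```bash
python3 drive.py '[[0,-2,0,0,0,0,0],[0,-2,0,0,0,0,0],[0,0,0,0,0,0,0],[0,0,0,0,0,0,0],[0,0,0,0,0,0,0],[0,0,0,0,0,0,0]]'; python3 snap.py t9 top
python3 - <<'E'
from h import *
s=arm.state();print(s['wrist_torque'],s['tcp_pos'])
t=np.load("t9.npz");g=t["im"].mean(2).astype(np.float32)
c=arm.get_calibration("top");K=np.array(c["K"]);yaw=np.radians(7.6);e=np.array([np.cos(yaw),np.sin(yaw)])
def prof(S,z,lats=(-2,0,2)):
    r=[]
    for q in S:
        v=[]
        for lat in lats:
            p=np.array([599+q*e[0]-lat*e[1],-330+q*e[1]+lat*e[0],z])
            uv=cv2.projectPoints(p,np.array(c["rvec"]),np.array(c["tvec"]),K,None)[0].ravel()
            v.append(cv2.getRectSubPix(g,(1,1),tuple(map(float,uv)))[0,0])
        r.append(int(np.mean(v)))
    return dict(zip(S,r))
print('collar z100',prof(range(-20,0),100));print('nose z95',prof(range(-9,8),95))
# lateral profile just ahead of the collar at z=95 (nose) and bezel
for q in (-4,-2):
    L={}
    for lat in range(-30,31,2):
        p=np.array([599+q*e[0]-lat*e[1],-330+q*e[1]+lat*e[0],95.])
        uv=cv2.projectPoints(p,np.array(c["rvec"]),np.array(c["tvec"]),K,None)[0].ravel()
        L[lat]=int(cv2.getRectSubPix(g,(1,1),tuple(map(float,uv)))[0,0])
    print(q,L)
E
```

```text
time: 18.42
tcp_pos: [514.1, -342.0, 56.9]
tcp_rot: [[-0.991, -0.132, 0.0], [-0.132, 0.991, -0.0], [-0.0, -0.0, -1.0]]
force: [-0.7, -0.1, -2.7]
opening: 23.4
grip_force: 60.0
[-0.058955    0.02473023 -0.06244301] [ 514.1365168  -342.00619184   56.94174595]
collar z100 {-20: 159, -19: 159, -18: 157, -17: 152, -16: 144, -15: 114, -14: 79, -13: 62, -12: 57, -11: 56, -10: 61, -9: 67, -8: 88, -7: 112, -6: 139, -5: 168, -4: 190, -3: 186, -2: 180, -1: 162}
nose z95 {-9: 63, -8: 70, -7: 93, -6: 118, -5: 145, -4: 171, -3: 189, -2: 185, -1: 179, 0: 159, 1: 134, 2: 123, 3: 131, 4: 139, 5: 140, 6: 141, 7: 141}
-4 {-30: 141, -28: 141, -26: 140, -24: 140, -22: 138, -20: 134, -18: 121, -16: 103, -14: 95, -12: 99, -10: 110, -8: 130, -6: 181, -4: 181, -2: 177, 0: 170, 2: 167, 4: 170, 6: 171, 8: 182, 10: 147, 12: 133, 14: 127, 16: 125, 18: 126, 20: 123, 22: 110, 24: 102, 26: 100, 28: 105, 30: 115}
-2 {-30: 140, -28: 140, -26: 139, -24: 135, -22: 127, -20: 117, -18: 105, -16: 101, -14: 106, -12: 113, -10: 126, -8: 145, -6: 169, -4: 184, -2: 185, 0: 185, 2: 184, 4: 186, 6: 187, 8: 178, 10: 144, 12: 130, 14: 124, 16: 118, 18: 111, 20: 104, 22: 100, 24: 104, 26: 111, 28: 123, 30: 134}
```

The collar stands ≈8–9.5 mm off the face, the nose is ≈69–70 mm inside, and neither the force nor the torque reading shows any contact. Handing in.

```bash
python3 -c "
from plant import arm;print(arm.close_job())"
```

```text
the job is handed in; nothing more can be done
None
```

The job is handed in: the wand was held about 20 mm in front of the check source for over 2 s, and the gripper now holds its nose about 70 mm inside the shield port, level and still, with no contact force measured (collar about 9 mm off the front).

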